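# Clear and hold open the counter scrap hatch

### The job

A honey jar has been left on the steel hatch of the scrap bin on the packing counter. First push the jar, without picking it up, off the hatch so that it stands upright wholly on the wooden deck behind the hinge; then press the long end of the yellow lever, at its black bar, all the way down so that the lever raises the hatch, and finish while still holding the lever down with the hatch up. Work the hatch only through its lever (do not push it up by hand) and leave the tin, bottle and carton alone.

Things in the scene. Friction and masses are not known exactly. Their poses are not given: they have to be found in the camera images.
- unit: Plywood scrap-bin unit fixed to the counter, 170 mm wide in its x; wooden deck and steel hatch are flush, 90 mm above the counter. Origin: on the counter under the middle of the hinge seam between them. +y points from seam to deck, -y from seam over the hatch to the lever, z up. The hatch spans y -135 to 0 mm, x within 84 mm, plus a red lifting tab (50 mm wide at x = 0) out to y = -169 mm.
- deck_middle (a point): Middle of the clear top of the wooden deck, 90 mm above the counter, 63.5 mm to the unit's +y of the seam; axes as the unit. The clear deck spans unit y 0 to 127 mm and x within 77 mm, closed on its two sides and far end by rails 12 mm high and 8 mm thick.
- jar: Amber honey jar with dark lid, round, 68 mm in diameter, 68 mm high, about 0.3 kg, standing loose on the hatch near its middle. Origin: centre of its underside.
- hatch (a joint): Angle of the steel hatch (134 by 168 by 8 mm, about 1.4 kg), hinged at the seam; 0 = shut and flush, grows as its lever-side edge rises; about 0.41 rad with the lever fully down. It falls shut when the lever is let go.
- hatch_edge (a point): Middle of the hatch's free edge, on its top face, at the root of the red tab; it rises with the hatch.
- lever (a joint): Angle of the yellow lever, which lies in the unit's y-z plane at x = 0. 0 = at rest, long end 0.45 rad above level; grows as the long end is pressed down; 0.95 rad = end stop. Its short end (65 mm) lies under the hatch's tab. Springs back when let go; pressing takes about 5 to 12 N at the bar.
- bar_middle (a point): Centre of the black rubber press bar across the lever's long end: round, 24 mm thick, 84 mm long along unit x, its top 12 mm above this point, 130 mm from the pivot. About 160 mm above the counter at rest and 42 mm with the lever fully down, moving in an arc about the pivot.
- balm_tin: Bystander: brass tin, 60 mm in diameter, 40 mm high, standing on the counter. Origin: centre of its underside.
- syrup: Bystander: amber bottle, 58 mm in diameter, 160 mm high. Origin: centre of its underside.
- carton: Bystander: cardboard carton, 60 by 90 by 70 mm high. Origin: centre of its underside.
- lever_pivot (a point): Pivot of the lever (axis along unit x), at unit y = -208 mm, 104 mm above the counter, between two grey posts (52 mm wide together in x, 36 mm in y, 118 mm high).
Not all that is in view belongs to the job. There is more than one size of the jar; the one meant has the size given above.

How it is judged:
On the way, in this order (a step that is already met when the one before it is completed fails the run):
1. the jar stands upright wholly on the deck, with the hatch still shut (y of jar in the frame of unit above 0.031 m and z of jar in the frame of unit between 0.085 and 0.095 m and angle between jar's own z axis and vertical below 0.1 rad and value of joint hatch below 0.05 rad), for 0.2 s.
2. the lever is pushed down and the hatch is up (value of joint lever above 0.83 rad and value of joint hatch above 0.34 rad), for 0.2 s.
At the end, for the whole second after the job is handed in: The fingers still press the lever (more than 1 N), the lever is pressed beyond 0.83 rad (end stop 0.95), the hatch is held up by the lever at 0.34 to 0.5 rad, and the jar stands still and upright (within 0.1 rad) on the deck with its centre at least 31 mm past the seam (all of step 2 and value of joint hatch below 0.5 rad and contact force between the fingers and lever above 1 N and y of jar in the frame of unit above 0.031 m and z of jar in the frame of unit between 0.085 and 0.095 m and angle between jar's own z axis and vertical below 0.1 rad and linear speed of jar below 0.02 m/s); the arm keeps its last pose, push and grip.
It fails at once if the jar is lifted more than 20 mm off the hatch or deck (z of jar in the frame of unit above 0.11 m).
It fails at once if the jar is tipped over or knocked off the unit (angle between jar's own z axis and vertical above 0.5 rad or z of jar in the frame of unit below 0.07 m).
It fails at once if the hatch is raised with the jar still on it (value of joint hatch above 0.1 rad and y of jar in the frame of unit below 0.02 m).
It fails at once if the hatch is lifted or pushed by hand instead of by its lever ((value of joint hatch above 0.15 rad and value of joint lever below 0.1 rad) or (value of joint hatch above 0.1 rad and contact force between the arm and hatch above 1 N)).
It fails at once if the tin, bottle or carton is disturbed (distance of any of balm_tin, syrup, carton from where it was at the start of the episode above 0.02 m).
It also fails if it takes over 54 s, if anything falls off the work surface, if the arm or the gripper's body presses on something with over 40 N, if the wrist force passes 120 N, or if a joint passes its speed limit or range.

### The arm

A 6-joint arm with a two-finger parallel gripper is mounted at the origin on the work surface. World frame = base frame: x ahead of the robot, y to its left, z up, the work surface at z = 0. Lengths are in m, angles in rad, forces in N, time in s.
With the tool pointing down it reaches from about 0.4 to 0.825 m from the base axis. Payload 7 kg.
Tool frame: the origin (TCP) lies on the centre line of the jaws, within the pads' length; the fingertips stand 22 mm ahead of it and the grasp point (between the pads) lies 3 mm ahead of it; z points along the fingers, y is the direction in which the jaws open and shut (so a half turn about z gives the same grasp; the last joint's range is limited). The gripper opens to 88 mm and grips with 3 to 60 N. Pads are 19 mm wide; open, the fingers measure 130 mm over their backs; the gripper's body (78 mm by 193 mm) begins 47 mm behind the grasp point.
Start: joints at [-0.951, 0.359, 0.012, 0, -1.224, -0.288], TCP at [0.22, -0.638, 0.249] pointing down, gripper open.
Joint ranges: [-3.07, 3.07], [-1.43, 2.12], [-1.02, 1.25], [-3.03, 1.67], [-3.05, -0], [-3.03, 3.03]. Speed limits (rad/s): [2.39, 2.39, 3.01, 3.14, 3.14, 3.14].

### API

Orientations are given as [roll, pitch, yaw] about the fixed x, y, z axes, in that order (R = Rz(yaw) Ry(pitch) Rx(roll)).
In Python, from station import arm gives the robot as it stands. The module is installed in compiled form; this text tells all that it offers.
- The arm moves only by the tool arm_command, never from a script. Its argument "motion" is a list of rows, each a list of 3 entries, a list of its own where there are three numbers: the shift along the tool's x, y, z in mm, then the turn, a rotation vector about the tool's x, y, z in degrees, then the opening, from 0 (shut) to 1 (fully open). In form: [[[tx, ty, tz], [wx, wy, wz], grip], ...]. A call has 1 to 20 rows; each row shifts and turns the commanded pose from where the row before left it, along the tool's axes as they then stand; what a row does not reach is not made up. A row lasts 1/12 s, in which the tool goes at most 41.7 mm and 7.16 degrees, less where a joint would pass 70% of its speed; a pose out of reach is approached as far as the arm can. A call is refused whole if a number of a shift passes 41.7 or a number of a turn 7.16, either way. A call with a gripper value outside its range is refused whole. The fingers move at their own pace and stop on an object; "newtons" is the grip in N (left out, the last holds). Time passes only in rows, so rows that do not move let the fingers close. It gives the time, the measured TCP pose, the force and the opening at its end, in the units of the state.
- arm.get_state(): the state, without advancing time (a new reading comes with each control period).
- arm.grab_frame(name): name is "side" or "top" or "wrist"; returns the picture (400x640x3 uint8, red, green, blue); there is no depth.
- arm.camera_info(name): a dict with "fov_y" (degrees; the focal length in pixels is half the picture's height over the tangent of half this angle, whatever the lens; pixels are square), "cx", "cy" (the principal point, pixels), "view" (4x4, takes a point from world to camera coordinates); the wrist camera has in their place "tool_from_camera" (4x4, takes a point from camera to tool coordinates, whose origin is the TCP and whose axes are the flange's). Camera axes: x right, y down, z forward; pixel columns grow to the right and rows downward; lengths in m; the calibration is good to about 2 mm. A picture is of the moment at which its call begins: read the wrist's pose just before it. camera_info takes no time and is no camera call.
- arm.job_done(): hands the job in, once; it reports no verdict.
The state is a dict: "t": time; "q": joint angles; "qd": joint speeds; "joint_efforts": joint torques, N m; "eef_pos": TCP position; "ee_rot": TCP orientation; "force": force on the tool from outside, world axes, zero at the start; "moment": the same for the moment, N m; "width": finger opening in m.
Only numpy, scipy, OpenCV 4.12 (cv2) and the standard library are available. Lean on these libraries where they do the work, as an engineer would, in place of code of your own. Each camera call takes 0.05 s, during which the arm holds its last target. There are 200 camera calls.

## Working session

There is one attempt and no reset: what is moved stays moved. The work goes in short steps, Python scripts to look and compute and a tool call to move; the robot and the scene stay as the last step left them, time stands still between calls to the robot, and variables do not carry over. Pictures are saved under pics/ and viewed, on a budget of 10 in all, crops included, one or two more only if the job needs it, and the job is handed in when it is done.

Besides the shell and the picture viewer there is one more tool, called after "Emit:" as name([rows], argument=value, ...), one row to a line, values as JSON. arm_command: Moves the arm, as the interface text tells. Its arguments: {"type":"object","properties":{"motion":{"type":"array","items":{"type":"array"}},"newtons":{"type":"number"}},"required":["motion"]}

```bash
mkdir -p pics
python3 - <<'E'
from station import arm
import cv2,numpy as np
print(arm.get_state())
for n in("side","top"):
    cv2.imwrite(f"pics/{n}0.png",cv2.cvtColor(arm.grab_frame(n),cv2.COLOR_RGB2BGR))
for n in("side","top","wrist"):print(n,arm.camera_info(n))
E
```

```text
{'t': 0.0, 'q': array([-9.50882878e-01,  3.59405522e-01,  1.10249392e-02, -3.61544025e-04,
       -1.22409250e+00, -2.88106930e-01]), 'qd': array([-0.00041986,  0.00031789, -0.00040683, -0.00075634, -0.00045163,
        0.00189378]), 'joint_efforts': array([-9.59420795e-04, -5.82715702e+01,  2.93039507e+01,  6.99655920e+00,
        6.93778595e-03, -1.15162370e-04]), 'eef_pos': array([ 0.21971016, -0.63774499,  0.24759379]), 'ee_rot': array([ 3.13988843e+00, -1.50616335e-04, -2.80990914e+00]), 'force': array([ 0.74467583, -0.06641686,  0.26509794]), 'moment': array([ 0.0501968 ,  0.05608321, -0.06518188]), 'width': 0.08781194379195258}
side {'fov_y': 50.1802772267778, 'cx': 311.61019955650437, 'cy': 198.7718217470389, 'view': array([[ 0.96055652, -0.27765916,  0.01538036, -0.49272966],
       [-0.12573483, -0.4829784 , -0.86655791,  0.19501687],
       [ 0.24803612,  0.83044401, -0.49883948,  0.65736359],
       [ 0.        ,  0.        ,  0.        ,  1.        ]])}
top {'fov_y': 43.49825449460794, 'cx': 323.1329422492737, 'cy': 199.25525589264893, 'view': array([[ 0.01843875, -0.99950724,  0.02540245,  0.06604262],
       [-0.99389288, -0.02108801, -0.10831547,  0.53847287],
       [ 0.10879778, -0.02325011, -0.99379197,  1.00441933],
       [ 0.        ,  0.        ,  0.        ,  1.        ]])}
wrist {'fov_y': 64.8220878355917, 'cx': 321.3459506197994, 'cy': 196.60718793822437, 'tool_from_camera': array([[ 6.88108318e-04, -9.60195501e-01, -2.79327990e-01,
         7.52151545e-02],
       [ 9.99999763e-01,  6.54605224e-04,  2.13223042e-04,
        -1.57332348e-03],
       [-2.18862437e-05, -2.79328071e-01,  9.60195724e-01,
        -1.36328854e-01],
       [ 0.00000000e+00,  0.00000000e+00,  0.00000000e+00,
         1.00000000e+00]])}
```

View pics/side0.png

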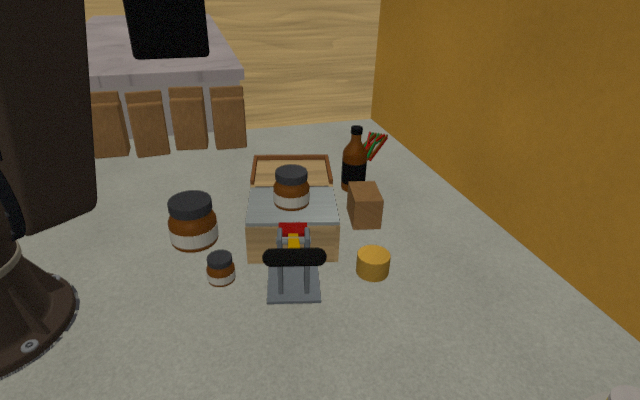

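View pics/top0.png

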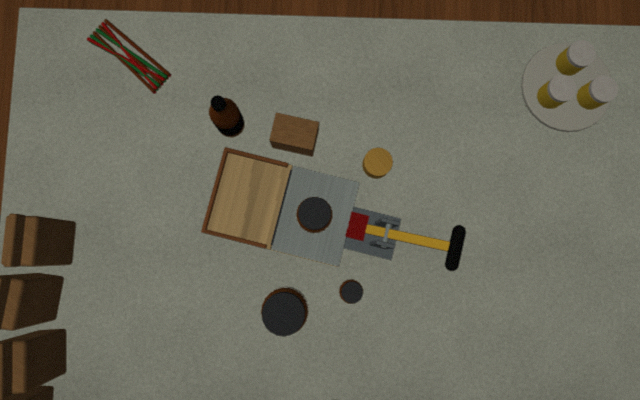

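The side view shows the jar on the hatch at (291,188), with other jars on the counter at (193,222), which is large, and (221,268), which is small. In the top view they are at (314,214), (284,312) and (351,292). The one on the hatch fits the description. I'll confirm it in an enlarged crop and read the unit's corners there.

Run:
```python
import cv2
a=cv2.imread("pics/top0.png")[130:330,195:475]
cv2.imwrite("pics/crop1.png",cv2.resize(a,None,fx=2.857,fy=2.857,interpolation=cv2.INTER_CUBIC))
```

```text
(no output)
```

View pics/crop1.png

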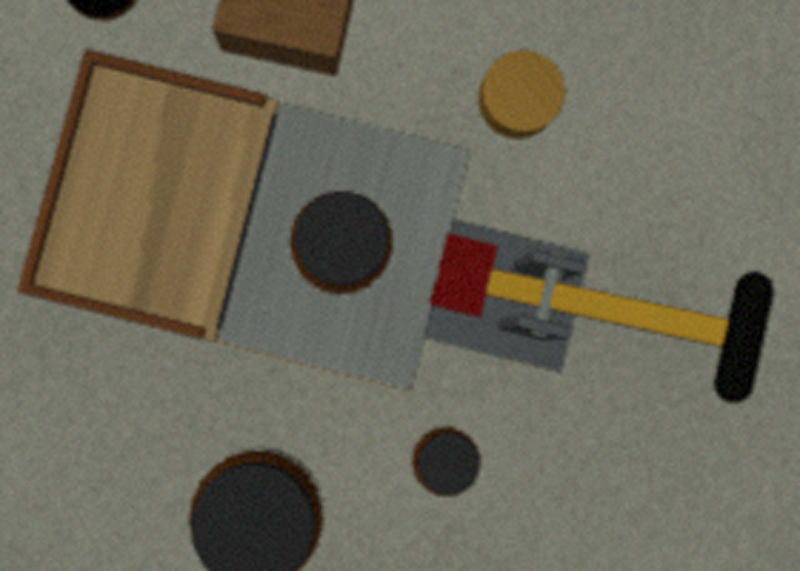

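The crop confirms the mid-size jar on the hatch: its lid is centred at (341,241) and about 100 px across. Hatch corners are at (276,102), (468,149), (412,388) and (218,341). The bar is at (743,337) and the tin at (522,93).

```bash
cat > h.py <<'E'
from station import arm
import numpy as np, cv2
from scipy.optimize import least_squares
from scipy.spatial.transform import Rotation as R
def cam(n):
    c=arm.camera_info(n); return 200/np.tan(np.radians(c["fov_y"]/2)),c["cx"],c["cy"],c["view"]
def proj(n,P):
    f,cx,cy,V=cam(n); p=np.atleast_2d(P)@V[:3,:3].T+V[:3,3]
    return p[:,:2]/p[:,2:]*f+[cx,cy]
def ray(n,uv,z):
    f,cx,cy,V=cam(n); d=V[:3,:3].T@np.array([(uv[0]-cx)/f,(uv[1]-cy)/f,1]); o=-V[:3,:3].T@V[:3,3]
    return o+d*(z-o[2])/d[2]
def U(q,P):
    P=np.atleast_2d(P); c,s=np.cos(q[2]),np.sin(q[2])
    return np.c_[q[0]+c*P[:,0]-s*P[:,1],q[1]+s*P[:,0]+c*P[:,1],P[:,2]]
def inv(q,p):
    c,s=np.cos(q[2]),np.sin(q[2]); d=np.array(p[:2])-q[:2]; return np.array([c*d[0]+s*d[1],-s*d[0]+c*d[1]])
E
python3 - <<'E'
from h import *
k=lambda u,v:np.array([195+u/2.857,130+v/2.857])-0.3
uv=np.array([k(276,102),k(468,149),k(412,388),k(218,341),k(87,50),k(22,292),k(743,337)])
P=np.array([[.084,0,.09],[.084,-.134,.09],[-.084,-.134,.09],[-.084,0,.09],[.085,.135,.102],[-.085,.135,.102],[0,-.208-.117,.160]])
def f(q):return (proj("top",U(q,P))-uv).ravel()
best=min((least_squares(f,[.55,0,a],loss="soft_l1") for a in(0,1.5,3,-1.5)),key=lambda r:r.cost)
q=best.x;print(q,best.fun.reshape(-1,2).round(1))
np.save("q.npy",q)
for n,u,z in(("jar",k(341,241),.158),("tin",k(522,93),.04),("carton",k(283,15),.07),("bigjar",k(260,515),.1),("small",k(447,461),.045)):
    p=ray("top",u,z);print(n,p.round(4),inv(q,p).round(4))
print("jar side",ray("side",(291,175),.158), "bar",U(q,[0,-.325,.16]))
# bar path
for a in(0,.83,.95):
    t=.45-a;print(a,U(q,[0,-.208-.13*np.cos(t),.104+.13*np.sin(t)]).round(4))
E
```

```text
[ 0.51402704  0.15784205 -0.22570135] [[ 1.2 -0.3]
 [ 0.7 -0. ]
 [-0.2  0.8]
 [-0.3  0.2]
 [-0.8 -0.7]
 [-1.8  0.4]
 [ 0.9 -0.4]]
jar [0.4958 0.0955 0.158 ] [-0.0038 -0.0648]
tin [ 0.6148 -0.0334  0.04  ] [ 0.141  -0.1638]
carton [0.6607 0.1389 0.07  ] [0.1472 0.0143]
bigjar [0.3198 0.1445 0.1   ] [-0.1864 -0.0565]
small [0.3527 0.0179 0.045 ] [-0.1259 -0.1725]
jar side [0.49496645 0.07989794 0.158     ] bar [[ 0.4412953 -0.1589151  0.16     ]]
0 [[ 0.4413 -0.159   0.1605]]
0.83 [[ 0.4405 -0.1625  0.0558]]
0.95 [[ 0.4419 -0.1561  0.0417]]
```

The unit fits within about 1 px and the jar is at unit (-4,-65) mm. I'll turn the tool into the unit's axes (tool x = -unit y, tool y = -unit x) and then travel high over to the jar.

Emit:
arm_command([
  [[0, 0, 0], [0, 0, -6.45], 0.45],
  [[0, 0, 0], [0, 0, -6.45], 0.45],
  [[0, 0, 0], [0, 0, -6.45], 0.45],
  [[0, 0, 0], [0, 0, -6.45], 0.45],
  [[0, 0, 0], [0, 0, -6.45], 0.45],
  [[0, 0, 0], [0, 0, -6.45], 0.45],
  [[0, 0, 0], [0, 0, -6.45], 0.45],
  [[0, 0, 0], [0, 0, -6.45], 0.45],
  [[0, 0, 0], [0, 0, -6.45], 0.45],
  [[-30, -4.5, 0], [0, 0, 0], 0.45],
  [[-30, -4.5, 0], [0, 0, 0], 0.45],
  [[-30, -4.5, 0], [0, 0, 0], 0.45],
  [[-30, -4.5, 0], [0, 0, 0], 0.45],
  [[-30, -4.5, 0], [0, 0, 0], 0.45],
  [[-30, -4.5, 0], [0, 0, 0], 0.45],
  [[-30, -4.5, 0], [0, 0, 0], 0.45],
  [[-30, -4.5, 0], [0, 0, 0], 0.45],
  [[-30, -4.5, 0], [0, 0, 0], 0.45],
  [[-30, -4.5, 0], [0, 0, 0], 0.45],
  [[-30, -4.5, 0], [0, 0, 0], 0.45],
], newtons=20)

```text
t: 1.77
eef_pos: [0.342, -0.3261, 0.2484]
ee_rot: [3.141, 0.0, -1.797]
force: [0.0, 0.1, -0.1]
width: 0.0397
```

Emit:
arm_command([
  [[-30, -4.5, 0], [0, 0, 0], 0.45],
  [[-30, -4.5, 0], [0, 0, 0], 0.45],
  [[-30, -4.5, 0], [0, 0, 0], 0.45],
  [[-30, -4.5, 0], [0, 0, 0], 0.45],
  [[-30, -4.5, 0], [0, 0, 0], 0.45],
  [[-30, -4.5, 0], [0, 0, 0], 0.45],
  [[-30, -4.5, 0], [0, 0, 0], 0.45],
  [[-30, -4.5, 0], [0, 0, 0], 0.45],
  [[-30, -4.5, 0], [0, 0, 0], 0.45],
  [[-30, -4.5, 0], [0, 0, 0], 0.45],
  [[-30, -4.5, 0], [0, 0, 0], 0.45],
  [[-30, -4.5, 0], [0, 0, 0], 0.45],
  [[0, 0, 0], [0, 0, 0], 0.45],
  [[0, 0, 0], [0, 0, 0], 0.45],
])

```text
t: 2.93
eef_pos: [0.4753, 0.0124, 0.248]
ee_rot: [3.141, -0.001, -1.794]
force: [0.2, -0.0, 0.3]
width: 0.0396
```

Run:
```python
from h import *
q=np.load("q.npy");s=arm.get_state();print(s["t"],s["eef_pos"],s["ee_rot"],s["width"],s["force"],inv(q,s["eef_pos"]))
cv2.imwrite("pics/w2.png",cv2.cvtColor(arm.grab_frame("wrist"),cv2.COLOR_RGB2BGR))
C=arm.camera_info("wrist");T=C["tool_from_camera"];Rt=R.from_euler("xyz",s["ee_rot"]).as_matrix()
f=200/np.tan(np.radians(C["fov_y"]/2))
for n,p in(("seam0",[0,0,.09]),("h+",[.084,-.134,.09]),("h-",[-.084,-.134,.09]),("jarlid",[-.004,-.065,.158]),("jarbot",[-.004,-.065-.034,.09]),("tabend",[0,-.169,.09])):
    c=T[:3,:3].T@(Rt.T@(U(q,p)[0]-s["eef_pos"])-T[:3,3]);print(n,c[:2]/c[2]*f+[C["cx"],C["cy"]])
```

```text
2.9333 [0.47532478 0.01238302 0.24804276] [ 3.14061657e+00 -5.57584320e-04 -1.79421750e+00] 0.03956963374675839 [ 0.20227779 -0.00077421  0.25988924] [-0.0051684  -0.15043099]
seam0 [316.97096869 320.30320463]
h+ [231.0690487  203.76912245]
h- [402.5194962  204.17770423]
jarlid [320.73126114 307.50521336]
jarbot [320.83892246 237.00274267]
tabend [316.8093324  168.79483609]
```

View pics/w2.png

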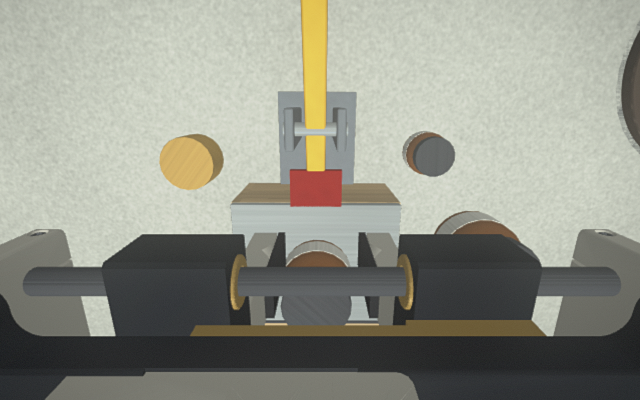

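The wrist view agrees with the fit: hatch corners are at about (232,206) and (400,206), and the jar's near edge is at about (318,240). I'll descend behind the jar.

Emit:
arm_command([
  [[-8, -3, 0], [0, 0, 0], 0.45],
  [[-7, 0, 10], [0, 0, 0], 0.45],
  [[0, 0, 20], [0, 0, 0], 0.45],
  [[0, 0, 25], [0, 0, 0], 0.45],
  [[0, 0, 25], [0, 0, 0], 0.45],
  [[0, 0, 25], [0, 0, 0], 0.45],
  [[0, 0, 16], [0, 0, 0], 0.45],
  [[0, 0, 0], [0, 0, 0], 0.45],
  [[0, 0, 0], [0, 0, 0], 0.45],
])

```text
t: 3.73
eef_pos: [0.481, 0.0246, 0.1268]
ee_rot: [3.14, -0.002, -1.797]
force: [-0.1, 0.5, 0.5]
width: 0.0395
```

Run:
```python
from h import *
q=np.load("q.npy");s=arm.get_state();print(s["t"],s["eef_pos"],s["ee_rot"],s["width"],s["force"],inv(q,s["eef_pos"]))
```

```text
3.7333 [0.48101795 0.02456062 0.12683429] [ 3.13989205e+00 -1.55265582e-03 -1.79725411e+00] 0.03954453809442326 [-0.06025966  0.53941972  0.51145688] [-0.00234485 -0.13728817]
```

Emit:
arm_command([
  [[-5, 0, 0], [0, 0, 0], 0.45],
  [[-5, 0, 0], [0, 0, 0], 0.45],
  [[-5, 0, 0], [0, 0, 0], 0.45],
  [[-5, 0, 0], [0, 0, 0], 0.45],
  [[-5, 0, 0], [0, 0, 0], 0.45],
  [[-5, 0, 0], [0, 0, 0], 0.45],
  [[-5, 0, 0], [0, 0, 0], 0.45],
  [[-5, 0, 0], [0, 0, 0], 0.45],
  [[-5, 0, 0], [0, 0, 0], 0.45],
  [[-5, 0, 0], [0, 0, 0], 0.45],
  [[-5, 0, 0], [0, 0, 0], 0.45],
  [[-5, 0, 0], [0, 0, 0], 0.45],
  [[-5, 0, 0], [0, 0, 0], 0.45],
  [[-5, 0, 0], [0, 0, 0], 0.45],
  [[-5, 0, 0], [0, 0, 0], 0.45],
  [[-5, 0, 0], [0, 0, 0], 0.45],
])

```text
t: 5.07
eef_pos: [0.4995, 0.1035, 0.1275]
ee_rot: [3.142, -0.0, -1.797]
force: [-1.4, -2.7, 1.8]
width: 0.0394
```

Run:
```python
from h import *
q=np.load("q.npy");s=arm.get_state();print(s["t"],s["eef_pos"],s["ee_rot"],s["width"],s["force"],inv(q,s["eef_pos"]))
cv2.imwrite("pics/s3.png",cv2.resize(cv2.cvtColor(arm.grab_frame("side"),cv2.COLOR_RGB2BGR)[100:320,150:430],None,fx=2.7,fy=2.7))
```

```text
5.0667 [0.49948981 0.10349641 0.12754402] [ 3.14150764e+00 -1.14911454e-04 -1.79662089e+00] 0.039436649557033444 [-1.36688471 -2.710643    1.80430834] [-0.00200652 -0.05622058]
```

View pics/s3.png

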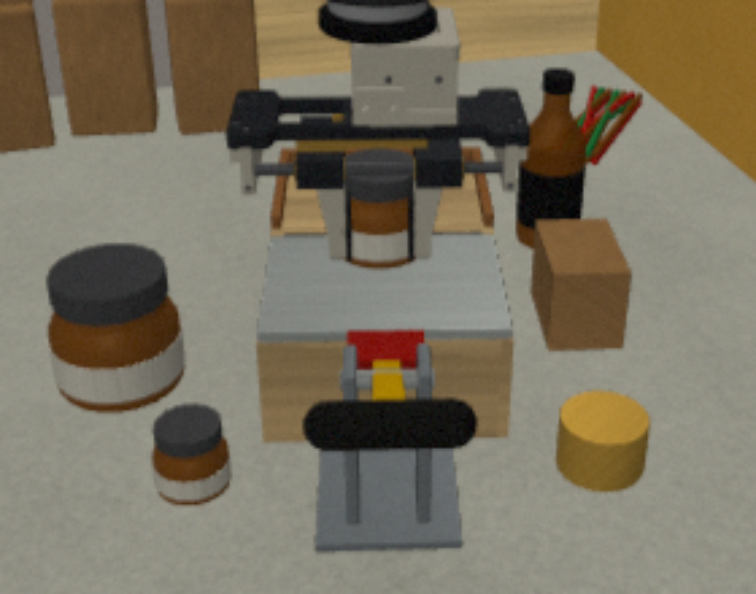

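The jar is upright between the fingers at crop (380,215), just short of the seam. I'll keep pushing until its centre is about 60 mm past it.

Emit:
arm_command([
  [[-5, 0, 0], [0, 0, 0], 0.45],
  [[-5, 0, 0], [0, 0, 0], 0.45],
  [[-5, 0, 0], [0, 0, 0], 0.45],
  [[-5, 0, 0], [0, 0, 0], 0.45],
  [[-5, 0, 0], [0, 0, 0], 0.45],
  [[-5, 0, 0], [0, 0, 0], 0.45],
  [[-5, 0, 0], [0, 0, 0], 0.45],
  [[-5, 0, 0], [0, 0, 0], 0.45],
  [[-5, 0, 0], [0, 0, 0], 0.45],
  [[-5, 0, 0], [0, 0, 0], 0.45],
  [[-5, 0, 0], [0, 0, 0], 0.45],
  [[-5, 0, 0], [0, 0, 0], 0.45],
  [[-5, 0, 0], [0, 0, 0], 0.45],
  [[-5, 0, 0], [0, 0, 0], 0.45],
  [[-4, 0, 0], [0, 0, 0], 0.45],
  [[-3, 0, 0], [0, 0, 0], 0.45],
  [[-2, 0, 0], [0, 0, 0], 0.45],
  [[0, 0, 0], [0, 0, 0], 0.45],
  [[0, 0, 0], [0, 0, 0], 0.45],
])

```text
t: 6.7
eef_pos: [0.5172, 0.1804, 0.1275]
ee_rot: [-3.141, 0.001, -1.797]
force: [0.5, 0.1, 0.4]
width: 0.0395
```

Emit:
arm_command([
  [[3, 0, 0], [0, 0, 0], 0.45],
  [[5, 0, 0], [0, 0, 0], 0.45],
  [[10, 0, 0], [0, 0, 0], 0.45],
  [[20, 0, 0], [0, 0, 0], 0.45],
  [[20, 0, 0], [0, 0, 0], 0.45],
  [[20, 0, 0], [0, 0, 0], 0.45],
  [[0, 0, 0], [0, 0, 0], 0.45],
])

```text
t: 7.28
eef_pos: [0.4978, 0.1007, 0.1274]
ee_rot: [3.14, -0.001, -1.799]
force: [-1.0, -0.2, -0.6]
width: 0.0396
```

Run:
```python
from h import *
q=np.load("q.npy");s=arm.get_state();print(s["t"],s["eef_pos"],s["ee_rot"],s["width"],s["force"],inv(q,s["eef_pos"]))
cv2.imwrite("pics/s4.png",cv2.resize(cv2.cvtColor(arm.grab_frame("side"),cv2.COLOR_RGB2BGR)[100:320,150:430],None,fx=2.7,fy=2.7))
print("expected jar bottom centre/top centre crop px",(proj("side",U(q,[[-.002,.06,.09],[-.002,.06,.158],[-.002,.026,.09]]))-[150,100])*2.7)
```

```text
7.2833 [0.4978395  0.10071467 0.12743018] [ 3.14036968e+00 -6.13438797e-04 -1.79871748e+00] 0.039606822878195634 [-1.04697398 -0.24055909 -0.58994321] [-0.00299245 -0.05930109]
expected jar bottom centre/top centre crop px [[377.91515587 199.52054084]
 [377.04228218 120.50517086]
 [378.43454079 219.20505899]]
```

View pics/s4.png

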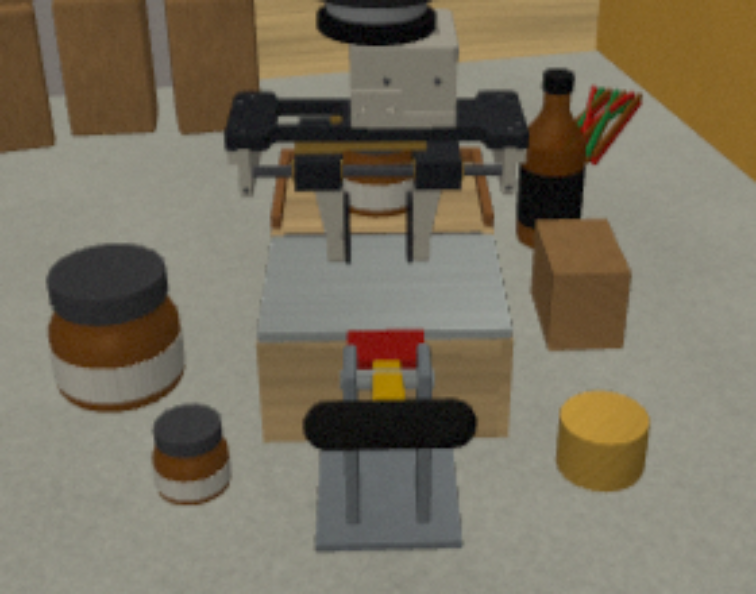

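The jar stands upright on the deck, with its near bottom edge at crop (377,215), which puts its centre at about y = +65 mm. Next I'll rise, close the fingers and go above the bar.

Emit:
arm_command([
  [[0, 0, -20], [0, 0, 0], 0],
  [[0, 0, -30], [0, 0, 0], 0],
  [[0, 0, -30], [0, 0, 0], 0],
  [[0, 0, -30], [0, 0, 0], 0],
  [[10, -3, -10], [0, 0, 0], 0],
  [[25, 0, 0], [0, 0, 0], 0],
  [[25, 0, 0], [0, 0, 0], 0],
  [[25, 0, 0], [0, 0, 0], 0],
  [[25, 0, 0], [0, 0, 0], 0],
  [[25, 0, 0], [0, 0, 0], 0],
  [[25, 0, 0], [0, 0, 0], 0],
  [[25, 0, 0], [0, 0, 0], 0],
  [[25, 0, 0], [0, 0, 0], 0],
  [[25, 0, 0], [0, 0, 0], 0],
  [[20, 0, 0], [0, 0, 0], 0],
  [[10, 0, 0], [0, 0, 0], 0],
  [[0, 0, 0], [0, 0, 0], 0],
  [[0, 0, 0], [0, 0, 0], 0],
])

```text
t: 8.83
eef_pos: [0.4432, -0.1552, 0.2475]
ee_rot: [-3.141, 0.0, -1.798]
force: [0.8, -0.5, -0.2]
width: 0.0004
```

Run:
```python
from h import *
q=np.load("q.npy");s=arm.get_state();print(s["t"],s["eef_pos"],s["ee_rot"],s["width"],s["force"],inv(q,s["eef_pos"]))
a=cv2.cvtColor(arm.grab_frame("top"),cv2.COLOR_RGB2BGR)[130:330,195:475]
cv2.imwrite("pics/t5.png",cv2.resize(a,None,fx=2.857,fy=2.857))
print((proj("top",U(q,[[-.002,.065,.158]]))-[195,130])*2.857)
```

```text
8.8333 [ 0.44317975 -0.15515706  0.24747739] [-3.14149477e+00  1.58462379e-04 -1.79811772e+00] 0.000381409707240837 [ 0.77127013 -0.54982838 -0.16174769] [ 0.00099564 -0.32091555]
[[140.3511766  187.15777525]]
```

View pics/t5.png

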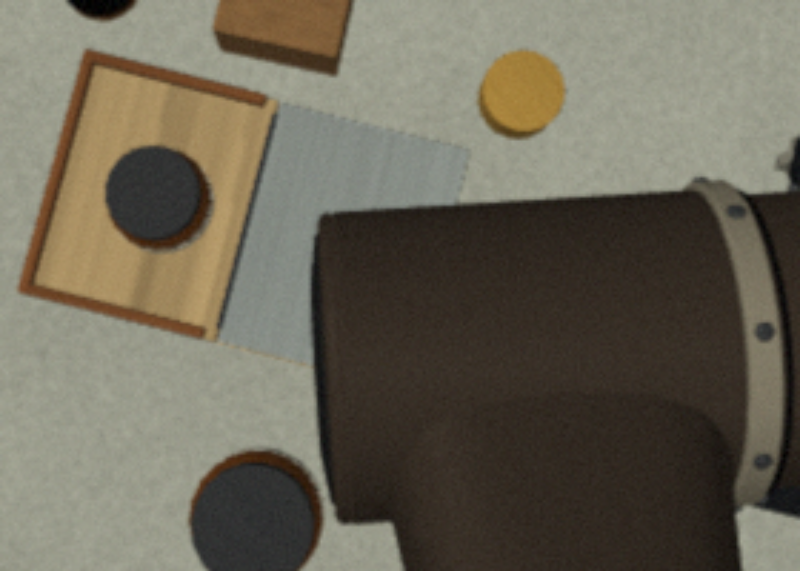

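The jar lid is at crop (155,193), well onto the deck. Now I'll descend and press along the bar's arc.

Emit:
arm_command([
  [[4, 1, 22], [0, 0, 0], 0],
  [[0, 0, 20], [0, 0, 0], 0],
  [[0, 0, 7], [0, 0, 0], 0],
  [[0, 0, 3], [0, 0, 0], 0],
  [[2, 0, 5], [0, 0, 0], 0],
  [[2, 0, 5], [0, 0, 0], 0],
  [[1.5, 0, 5], [0, 0, 0], 0],
  [[1.5, 0, 5], [0, 0, 0], 0],
  [[1.5, 0, 5], [0, 0, 0], 0],
  [[1, 0, 4], [0, 0, 0], 0],
  [[1, 0, 4], [0, 0, 0], 0],
  [[1, 0, 5], [0, 0, 0], 0],
  [[0.5, 0, 5], [0, 0, 0], 0],
  [[0.5, 0, 5], [0, 0, 0], 0],
  [[0.5, 0, 5], [0, 0, 0], 0],
  [[0, 0, 5], [0, 0, 0], 0],
  [[0, 0, 0], [0, 0, 0], 0],
])

```text
t: 10.3
eef_pos: [0.4397, -0.1721, 0.1387]
ee_rot: [-3.139, -0.001, -1.795]
force: [-1.3, -5.2, 7.1]
width: 0.0007
```

Run:
```python
from h import *
q=np.load("q.npy");s=arm.get_state();print(s["t"],s["eef_pos"],s["ee_rot"],s["force"],inv(q,s["eef_pos"]))
cv2.imwrite("pics/s6.png",cv2.resize(cv2.cvtColor(arm.grab_frame("side"),cv2.COLOR_RGB2BGR)[100:320,150:430],None,fx=2.7,fy=2.7))
```

```text
10.3 [ 0.43974873 -0.17206657  0.1387294 ] [-3.13910408e+00 -1.33203658e-03 -1.79536167e+00] [-1.31669311 -5.19375644  7.12154649] [ 0.00143582 -0.33816402]
```

View pics/s6.png

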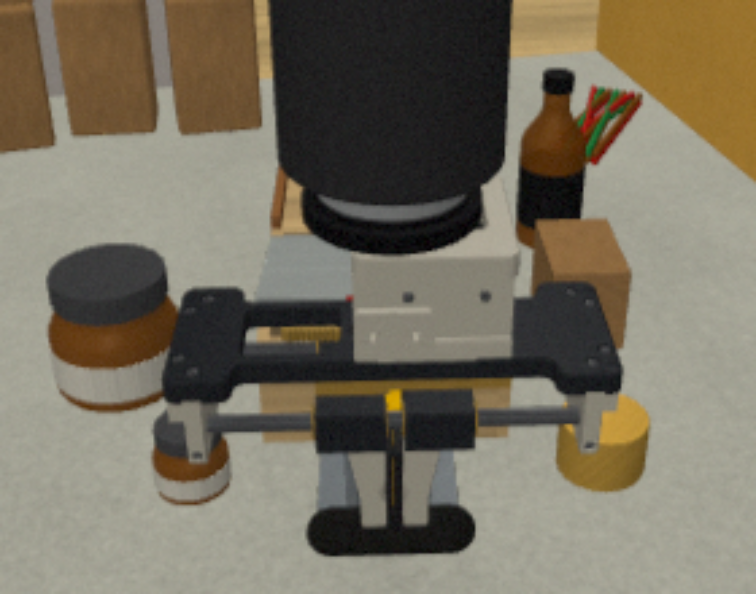

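The fingertips press the bar centrally at crop (390,530) with about 7 N, and the lever is about half way down. I'll continue along the arc.

Emit:
arm_command([
  [[0.5, 0, 5], [0, 0, 0], 0],
  [[0, 0, 5], [0, 0, 0], 0],
  [[0, 0, 5], [0, 0, 0], 0],
  [[0, 0, 5], [0, 0, 0], 0],
  [[-0.5, 0, 5], [0, 0, 0], 0],
  [[-0.5, 0, 5], [0, 0, 0], 0],
  [[-1, 0, 5], [0, 0, 0], 0],
  [[-1, 0, 5], [0, 0, 0], 0],
  [[-1, 0, 5], [0, 0, 0], 0],
  [[-1.5, 0, 4], [0, 0, 0], 0],
  [[-1.5, 0, 4], [0, 0, 0], 0],
  [[-1.5, 0, 3], [0, 0, 0], 0],
  [[-1, 0, 2], [0, 0, 0], 0],
  [[0, 0, 0], [0, 0, 0], 0],
  [[0, 0, 0], [0, 0, 0], 0],
])

```text
t: 11.6
eef_pos: [0.442, -0.1629, 0.0809]
ee_rot: [-3.139, -0.001, -1.795]
force: [-1.1, -3.5, 5.1]
width: 0.0
```

Run:
```python
from h import *
q=np.load("q.npy");s=arm.get_state();print(s["t"],s["eef_pos"],s["ee_rot"],s["force"],inv(q,s["eef_pos"]))
```

```text
11.6 [ 0.44202185 -0.16288778  0.08089068] [-3.13908754e+00 -5.88343878e-04 -1.79525062e+00] [-1.10700485 -3.48094128  5.1170037 ] [ 0.00159717 -0.32870932]
```

Emit:
arm_command([
  [[-0.5, 0, 1.5], [0, 0, 0], 0],
  [[-0.5, 0, 1.5], [0, 0, 0], 0],
  [[-0.5, 0, 1.5], [0, 0, 0], 0],
  [[-0.5, 0, 1.5], [0, 0, 0], 0],
  [[0, 0, 0], [0, 0, 0], 0],
  [[0, 0, 0], [0, 0, 0], 0],
  [[0, 0, 0], [0, 0, 0], 0],
])

```text
t: 12.18
eef_pos: [0.4426, -0.1608, 0.0753]
ee_rot: [-3.139, -0.0, -1.795]
force: [-2.2, -1.7, 9.0]
width: 0.0004
```

Run:
```python
from h import *
q=np.load("q.npy");s=arm.get_state();print(s["t"],s["eef_pos"],s["force"],inv(q,s["eef_pos"]))
I=cv2.cvtColor(arm.grab_frame("wrist"),cv2.COLOR_RGB2BGR)
T=cv2.cvtColor(arm.grab_frame("top"),cv2.COLOR_RGB2BGR)[130:330,195:475]
S=cv2.cvtColor(arm.grab_frame("side"),cv2.COLOR_RGB2BGR)[100:320,150:430]
r=lambda a:cv2.resize(a,(400,290),interpolation=cv2.INTER_CUBIC)
cv2.imwrite("pics/f7.png",np.vstack([np.hstack([r(T),r(S)]),np.hstack([r(I),r(I)*0])]))
```

```text
12.1833 [ 0.44259888 -0.16076644  0.07525783] [-2.18714779 -1.66843473  8.952609  ] [ 0.00168483 -0.32651266]
```

View pics/f7.png

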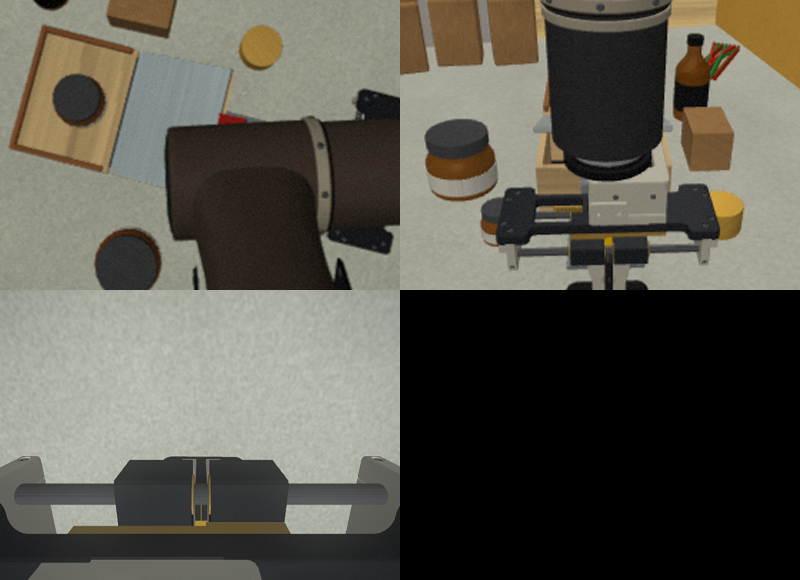

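The hatch is raised, with its edge at top-panel (231,70), and the jar is upright on the deck at (78,98). The height implies the lever is at its end stop. I'll press slightly more for margin and check the hatch angle numerically.

Emit:
arm_command([
  [[0, 0, 1], [0, 0, 0], 0],
  [[0, 0, 0], [0, 0, 0], 0],
  [[0, 0, 0], [0, 0, 0], 0],
  [[0, 0, 0], [0, 0, 0], 0],
])

```text
t: 12.67
eef_pos: [0.4427, -0.1607, 0.0748]
ee_rot: [-3.138, -0.0, -1.795]
force: [-4.9, -0.1, 16.0]
width: 0.0009
```

Run:
```python
from h import *
q=np.load("q.npy");s=arm.get_state();z=s["eef_pos"][2];print(s["t"],z,s["force"],"lever",.45-np.arcsin(np.clip((z-.138)/.13,-1,1)))
for h in(0,.34,.41,.5):print(h,proj("top",U(q,[.084,-.134*np.cos(h),.09+.134*np.sin(h)])),proj("side",U(q,[[.084,-.134*np.cos(h),.09+.134*np.sin(h)],[-.084,-.134*np.cos(h),.09+.134*np.sin(h)]])))
print("side measured approx",150+(667-400)*.7,100+128*220/290,150+(535-400)*.7)
print("jar unit",inv(q,ray("top",(195+78*.7,130+98*200/290),.158)))
```

```text
12.6667 0.07478898035329755 [-4.91205755 -0.11509848 16.01222247] lever 0.9577800686239861
0 [[359.24283779 181.84546809]] [[339.66018783 222.26670271]
 [244.54792842 223.94343878]]
0.34 [[357.57097092 177.40972182]] [[340.39980292 198.33785606]
 [243.2703084  199.74449225]]
0.41 [[356.20538286 176.23826977]] [[340.42062437 193.00323417]
 [243.10834216 194.34421245]]
0.5 [[353.92279312 174.61540214]] [[340.37859587 186.07296948]
 [242.95687584 187.32660824]]
side measured approx 336.9 197.10344827586206 244.5
jar unit [-0.00323217  0.05454288]
```

```bash
python3 -c "
from station import arm
print(arm.job_done())"
```

```text
the job is handed in; nothing more can be done
None
```

I pushed the jar off the hatch with the part-open fingers. It now stands upright on the deck, and I then pressed the lever down to its end stop along the bar's arc. The job is handed in with the arm still holding the lever and the hatch up, at about 12.7 s of the 54 s allowed.

**Last checks:**
- **Lever:** about 0.95 rad, worked out from the tool height. It is against the stop, because the last 0.5 mm raised the force from 9 to 16 N.
- **Hatch:** between about 0.35 and 0.41 rad, read from the pictures. The side view gives the low end, which is close to the 0.34 limit, and the top view about 0.4. My pixel readings there were coarse.
- **Jar:** its centre is about 55 mm past the seam and it looks upright. Position estimates from the different views disagreed by about 10 mm (55 to 66 mm), all well above the required 31 mm.
- **Bystanders:** the tin, bottle and carton look unmoved in the pictures; I did not measure them.

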